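Clear the kitchen scales, then put the jar on to weigh

TASK

The small jar with the yellow lid is to be weighed, but a red-and-white tin is in the way on the flat kitchen scales. Take the tin off and stand it upright on the little round cork mat, then gently stand the yellow-lidded jar upright in the middle of the scales' round plate and let go of it.

Things in the scene. Friction and masses are not known exactly. Their poses are not given: they have to be found in the camera images.
- tin_center (a point): Centre, half-way up, of a tin can with a red and white label and bare metal top: an upright cylinder 57 mm across and 72 mm tall, about 180 g. It starts standing on the plate of the scales. Its z axis is the can's axis, upward.
- jar_center (a point): Centre, half-way up, of a small round glass jar with a yellow lid and red contents: 43 mm across, lid 47 mm, 78 mm tall, about 210 g. It stands upright near the worktop's front edge in a row with an unwanted brown-lidded jar (46 mm across, 80 tall), stone bird (61 tall) and brass weight, centres 85 mm or more apart. A wall cabinet, underside 0.46 m up, begins 65 mm behind the row: come in low there. z is up.
- plate (a point): Centre of the top face of the round steel plate, 108 mm across, of flat white digital kitchen scales (148 x 120 mm). The plate's top is flat and 22 mm above the worktop; the rest of the scales is lower. The scales are fixed and the plate does not sink. The side of the wall cabinet (underside 0.46 m up) is about 100 mm to the right (-y) of the plate's centre; nothing hangs over the plate. z is up.
- mat_top (a point): Centre of the top face of a little round cork mat, 70 mm across and 4 mm thick, lying fixed on the worktop to the left of the row, on the robot's side of the scales, bare at the start. z is up.
Things that resemble listed ones, but are neither listed nor needed, are in the scene too. What is shaped like the part that bears tin_center but blue is not meant.

How it is judged (in metres and radians):
On the way, in this order (a step that is already met when the one before it is completed fails the run):
1. The tin stands upright on the cork mat (horizontal distance between tin_center and mat_top below 0.02 m and z of tin_center in the frame of mat_top below 0.044 m and angle between tin_center's own z axis and vertical below 0.15 rad and linear speed of tin below 0.02 m/s), for 0.2 s.
2. the yellow-lidded jar stands upright in the middle of the scales' plate (horizontal distance between jar_center and plate below 0.02 m and z of jar_center in the frame of plate between 0.031 and 0.047 m and angle between jar_center's own z axis and vertical below 0.15 rad and linear speed of jar below 0.02 m/s), for 0.2 s.
At the end, for the whole second after the job is handed in: The tin stands upright (within 8 degrees), at rest, on the cork mat, its axis within 20 mm of the mat's centre, and the yellow-lidded jar stands upright (within 8 degrees), at rest, on the scales' plate, its axis within 20 mm of the plate's centre; both are released (all of step 1 and all of step 2); the robot touches nothing.
It fails at once if the jar is let fall (drops freely from more than about 2 cm) (linear speed of jar above 0.6 m/s and contact force between the fingers and jar below 0.3 N).
It also fails if it takes over 64 s, if anything falls off the work surface, if the arm or the gripper's body presses on something with over 40 N, if the wrist force passes 120 N, or if a joint passes its speed limit or range.

ROBOT

A 6-joint arm with a two-finger parallel gripper is mounted at the origin on a cart in front of the work surface, level with it; the furniture and walls round the work are solid. World frame = base frame: x ahead of the robot, y to its left, z up, the work surface at z = 0. Lengths are in mm, angles in rad, forces in N, time in s.
With the tool pointing down it reaches from about 275 to 750 mm from the base axis. Payload 10.2 kg.
Tool frame: the origin (TCP) lies midway between the tips of the shut fingers; the grasp point (between the pads) lies manip.pinch_z behind it (manip.pinch_z is the distance from the TCP to the grasp point, in mm); z points along the fingers, y is the line along which they close (so a half turn about z gives the same grasp; the last joint's range is limited). The gripper opens to 85 mm and grips with 20 to 120 N. Pads are 22 mm wide; open, the fingers measure 114 mm over their backs; the gripper's body (76 mm by 85 mm) begins 54 mm behind the grasp point. The pads swing forward as they close: fully open they stand 13 mm farther back than shut.
Start: joints at [1.075, 0.313, 1.498, -0, 1.331, -0.223], TCP at [141.463, 505.588, 231.294] pointing down, gripper open.
Joint ranges: [-2.94, 2.94], [-0.97, 2.17], [0.19, 2.56], [-1.23, 4.37], [0.02, 3.11], [-2.88, 2.88]. Speed limits (rad/s): [2.39, 2.39, 3.01, 3.14, 3.14, 3.14].

INTERFACE

Orientations are given as a unit quaternion [w, x, y, z].
In Python, from workcell import manip gives the robot as it stands.
- The arm moves only by the tool play_rows, never from a script. Its argument "deltas" is a list that holds one entry, the list of rows, each a list of 7 numbers: the shift along the tool's x, y, z normalised to -1 to 1, where 1 is 0.025 m, then the turn, a rotation vector about the tool's x, y, z normalised to -1 to 1, where 1 is 4 degrees, then the opening, from -1 (shut) to 1 (fully open). A call has 1 to 8 rows; each row shifts and turns the commanded pose from where the row before left it, along the tool's axes as they then stand; what a row does not reach is not made up. A row lasts 1/10 s, in which the tool goes at most 50 mm and 8.59 degrees, less where a joint would pass 70% of its speed; a pose out of reach is approached as far as the arm can. A call with a number of a shift or a turn outside -1 to 1 is refused whole. A call with a gripper value outside its range is refused whole. The fingers move at their own pace and stop on an object; the grip force is fixed at half the most. Time passes only in rows, so rows that do not move let the fingers close. It gives the time, the measured TCP pose, the force, the opening and the grip force at its end, in the units of the state.
- manip.sense(): the state, without advancing time (a new reading comes with each control period).
- manip.camera(name): name is "side" or "top"; returns the picture (400x640x3 uint8, red, green, blue); there is no depth.
- manip.calibration(name): a dict with "intrinsics" (3x3 intrinsics, pixels), "R" (3x3) and "t" (3): a world point X has camera coordinates R X + t. Camera axes: x right, y down, z forward; pixel columns grow to the right and rows downward; lengths in mm; the calibration is good to about 2 mm. A picture is of the moment at which its call begins. calibration takes no time and is no camera call.
- manip.finish_job(): hands the job in; it is judged then, once.
Trained networks look in the newest picture that a camera, given by its name, has taken for a name from the list of things; names that differ only in an ending like _2 or _b are one class to them, and where a whole thing is asked for, a point or a joint stands for the part that bears it (a point fixed in the world has none). Each returns a list of dicts, best first, with "score" (0 to 1); they miss things now and then, are a little off and sometimes report something else, mostly with a low value. They report only what shows in the picture. A call takes as long as a camera call. They do not tell look-alikes from the thing itself.
- manip.trace(camera, name): "pixels" (400x640 bool, what is visible of it) and "rect" ([left, top, width, height] in pixels, round what is visible of it).
The state is a dict: "time": time; "joint_pos": joint angles; "dq": joint speeds; "effort": joint torques, N m; "eef_pos": TCP position; "ee_rot": TCP orientation; "force": force on the tool from outside, world axes, zero at the start; "wrist_torque": the same for the moment, N m; "grip_width": finger opening in mm; "gripper_force": force on a finger pad.
Only numpy, scipy, OpenCV 4.12 (cv2) and the standard library are available. Lean on these libraries where they do the work, as an engineer would, in place of code of your own. Each camera call takes 0.05 s, during which the arm holds its last target. There are 200 camera calls.

## Working session

There is one attempt and no reset: what is moved stays moved. The work goes in short steps, Python scripts to look and compute and a tool call to move; the robot and the scene stay as the last step left them, time stands still between calls to the robot, and variables do not carry over. Pictures are saved under pics/ and viewed, at most 10 in all, crops included, and the job is handed in when it is done.

Besides the shell and the picture viewer there is one more tool, called after ">>>" as name(argument=value, ...), one argument or row to a line, values as JSON. play_rows: Moves the arm, as the interface text tells. Scaled input: -1 to 1 covers 0.025 m each way for a shift and 4 degrees each way for a turn. Its arguments: {"type":"object","properties":{"deltas":{"type":"array","items":{"type":"array","items":{"type":"array","items":{"type":"number"}}}}},"required":["deltas"]}

```bash
mkdir -p pics; ls
python3 - <<'E'
from workcell import manip
import cv2,numpy as np
s=manip.sense();print(s,manip.pinch_z)
for c in("side","top"):
    im=manip.camera(c);cv2.imwrite(f"pics/{c}0.png",im[:,:,::-1])
    k=manip.calibration(c);print(c,np.round(k["intrinsics"],1).tolist(),np.round(k["R"],3).tolist(),np.round(k["t"],1).tolist())
    for n in("tin_center","jar_center","plate","mat_top"):
        try:print(n,[(round(d["score"],2),d["rect"]) for d in manip.trace(c,n)])
        except Exception as e:print(n,e)
E
```

```text
pics
{'time': 0.0, 'joint_pos': array([ 1.07460909e+00,  3.13442172e-01,  1.49846217e+00,  2.34611545e-05,
        1.33097938e+00, -2.23423408e-01]), 'dq': array([ 0.00128284,  0.00156692,  0.00056597, -0.00024079, -0.00111135,
       -0.00017384]), 'effort': array([-1.94452514e-03, -4.12267971e+01, -2.59738022e+01, -3.84209688e-04,
        4.14012233e-03, -5.87963001e-06]), 'eef_pos': array([141.32264666, 505.35106233, 230.72963488]), 'ee_rot': array([-2.37951094e-04,  1.35962261e-01,  9.90713807e-01, -6.00186619e-04]), 'force': array([ 0.19223252, -0.97902666, -0.08082504]), 'wrist_torque': array([ 0.02046672, -0.02130639, -0.03699536]), 'gripper_force': 0.0, 'grip_width': 85.20772168055747} 18.700000000000003
side [[369.6, 0.0, 314.9], [0.0, 369.6, 197.8], [0.0, 0.0, 1.0]] [[0.874, -0.486, 0.021], [-0.304, -0.578, -0.757], [0.38, 0.655, -0.653]] [-386.1, 342.6, 568.5]
tin_center [(0.75, [305.4, 125.2, 20.8, 30.8]), (0.62, [262.7, 140.9, 22.7, 35.5])]
jar_center [(0.66, [319.8, 240.1, 22.3, 37.8])]
plate [(0.9, [246.2, 151.5, 53.1, 33.3])]
mat_top [(0.73, [211.1, 191.9, 27.4, 16.6])]
top [[476.2, 0.0, 317.9], [0.0, 476.2, 199.8], [0.0, 0.0, 1.0]] [[-0.004, -1.0, -0.008], [-0.987, 0.006, -0.162], [0.162, 0.007, -0.987]] [212.4, 570.4, 1071.8]
tin_center [(0.88, [190.3, 130.9, 30.4, 30.1]), (0.81, [211.5, 197.0, 30.9, 26.8])]
jar_center [(0.9, [377.1, 214.7, 18.0, 19.5])]
plate [(0.91, [193.9, 178.1, 66.0, 71.1])]
mat_top []
```

View pics/side0.png

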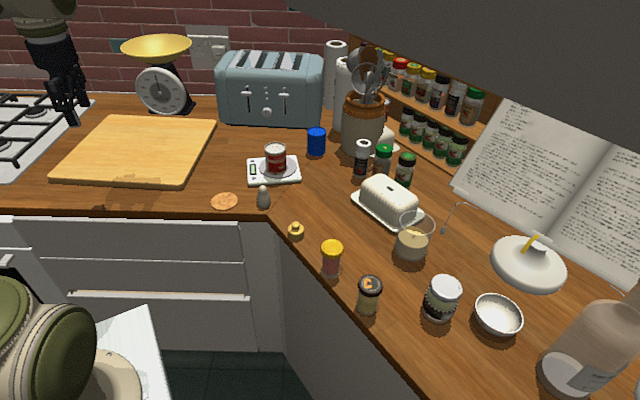

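View pics/top0.png

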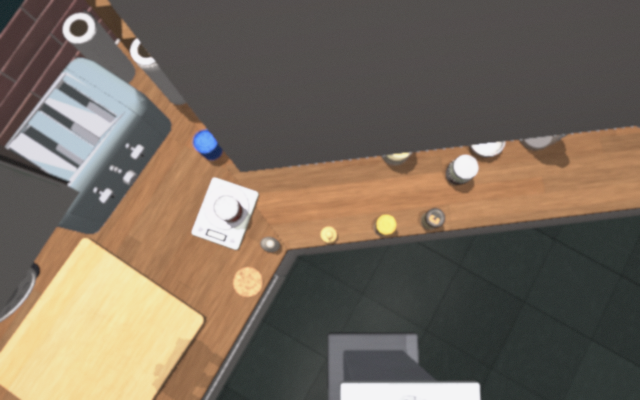

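Side view: the red tin is at (275,158) on the scales. The look-alike is the blue tin at (316,141). The yellow-lidded jar is at (331,258), and its look-alike is the brown-lidded jar at (369,293); the brass weight is at (295,231) and the bird at (263,197). The cork mat is at (224,201). In the top view: tin (227,210), blue tin (207,144), yellow jar (387,225), brown jar (433,218), weight (329,234), bird (270,244), mat (247,282). I choose the red tin and the yellow jar, and fit their poses now.

```bash
cat > h.py <<'E'
from workcell import manip
import numpy as np,cv2
from scipy.optimize import least_squares
K={c:manip.calibration(c) for c in("side","top")}
def proj(c,X):
    k=K[c];p=(k["intrinsics"]@(np.asarray(k["R"])@np.atleast_2d(X).T+np.asarray(k["t"])[:,None])).T
    return p[:,:2]/p[:,2:]
A=np.linspace(0,2*np.pi,60)
def ring(x,y,z,r):return np.c_[x+r*np.cos(A),y+r*np.sin(A),0*A+z]
def model(c,x,y,z,rings):
    p=proj(c,np.vstack([ring(x,y,z+h,r) for r,h in rings]));a,b=p.min(0),p.max(0)
    return np.r_[a,b]
def fit(boxes,rings,x0):
    f=lambda v:np.concatenate([model(c,*v,rings)-b for c,b in boxes.items()])
    r=least_squares(f,x0,loss="soft_l1");return r.x,r.fun
def rect(c,name,near):
    best=None
    for d in manip.trace(c,name):
        l,t,w,h=d["rect"]
        if abs(l+w/2-near[0])<25 and abs(t+h/2-near[1])<25:return np.array([l,t,l+w,t+h]),d
    return None,None
TIN=[(28.5,-36),(28.5,36)];JAR=[(21.5,-39),(23.5,25),(23.5,39)];PL=[(54,0)];MAT=[(35,0)]
E
python3 - <<'E'
from h import *
ims={c:manip.camera(c) for c in K}
def go(n,rings,near,x0,extra={}):
    b={}
    for c,p in near.items():
        r,_=rect(c,n,p)
        if r is not None:b[c]=r
    b.update(extra);x,f=fit(b,rings,x0);print(n,list(b),x.round(1),np.round(f,1).tolist())
hsv=cv2.cvtColor(ims["top"],cv2.COLOR_RGB2HSV)
print(hsv[282,247],hsv[265,228],hsv[300,260],hsv[255,225],hsv[282,222])
im=ims["top"]; print(im[282,225:275:3].tolist())
go("tin_center",TIN,{"side":(275,158),"top":(227,210)},[500,300,58])
go("jar_center",JAR,{"side":(331,258),"top":(387,225)},[500,0,39])
go("plate",PL,{"side":(273,168),"top":(226,212)},[500,300,22])
go("mat_top",MAT,{"side":(224,201),"top":(247,282)},[400,250,4])
y=cv2.inRange(hsv,(22,150,100),(35,255,255));
n,l,s,ce=cv2.connectedComponentsWithStats(y)
print([(a.tolist(),c.round(1).tolist()) for a,c in zip(s,ce) if 40<a[4]<3000])
a=cv2.resize(ims["side"][120:300,200:400],(800,720))[:, :][:600]
b=cv2.resize(ims["top"][170:310,180:450],(800,415))
cv2.imwrite("pics/cropA.png",cv2.resize(ims["side"][120:285,190:410],(800,600),interpolation=cv2.INTER_CUBIC)[:,:,::-1])
E
```

```text
[ 17 101 239] [ 13 124 179] [ 9 20 90] [ 13 122 176] [ 13 125 179]
[[184, 135, 96], [186, 136, 96], [186, 137, 97], [240, 204, 149], [244, 216, 160], [242, 205, 150], [241, 204, 149], [241, 202, 147], [240, 201, 147], [244, 218, 162], [242, 207, 151], [239, 199, 146], [227, 177, 130], [177, 129, 91], [156, 114, 83], [86, 79, 75], [146, 143, 143]]
tin_center ['side', 'top'] [551.  420.1  55.4] [-1.3, -0.1, -1.1, 0.4, 0.5, -3.0, -0.1, -0.3]
jar_center ['side'] [512.8  60.8  27.4] [0.9, -0.4, -0.9, 0.4]
plate ['side', 'top'] [517.8 405.8  56.6] [1.9, 0.8, -14.8, -11.5, 14.9, 21.9, -0.9, -1.8]
mat_top ['side', 'top'] [379.5 368.4  14. ] [-2.0, 0.7, -0.8, -0.3, -0.8, -1.1, 3.5, -0.9]
[]
```

View pics/cropA.png

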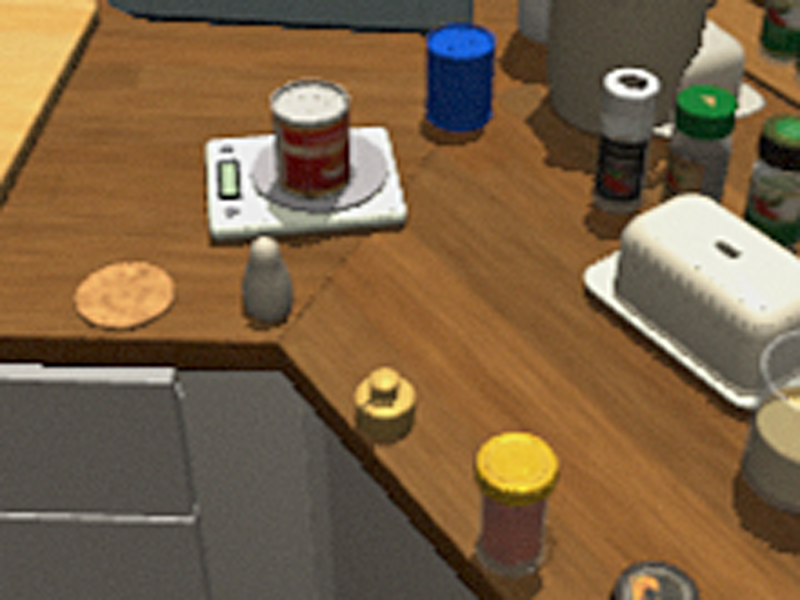

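The crop confirms it: the red/white tin with its metal top on the scales at (275,158), and the yellow-lidded jar with red contents at (331,258). The plate trace took the whole scales, so I'll measure the plate disc from a top-view crop.

Run:
```python
from h import *
im=manip.camera("top")
d,hh=rect("top","jar_center",(387,225));print(d,[(x["score"],x["rect"]) for x in manip.trace("top","jar_center")])
hsv=cv2.cvtColor(im,cv2.COLOR_RGB2HSV)
def comp(m,p):
    n,l,s,c=cv2.connectedComponentsWithStats(m.astype(np.uint8));i=l[p[1],p[0]];print(s[i],c[i].round(1));return np.r_[s[i][:2],s[i][:2]+s[i][2:4]].astype(float)-.5
m=comp(hsv[:,:,2]>212,(247,282))
y=comp((hsv[:,:,1]>140)&(hsv[:,:,2]>150)&(hsv[:,:,0]>20),(387,226))
sb={"side":rect("side","mat_top",(224,201))[0]} if not manip.camera("side") is None else 0
print(fit({"side":rect("side","mat_top",(224,201))[0],"top":m},MAT,[400,350,4]))
js=rect("side","jar_center",(331,258))[0];print(js)
f,e=fit({"side":js,"top":y},[(23.5,39)],[450,60,39]);
# side full jar, top lid only
g=lambda v:np.r_[model("side",*v,JAR)-js,model("top",*v,[(23.5,39)])-y]
r=least_squares(g,[450,60,39],loss="soft_l1");print(r.x,r.fun.round(1))
for z in(22,):
    q={"side":np.array([258.8,156.6,296.7,177.8])};v=least_squares(lambda v:model("side",v[0],v[1],z,PL)-q["side"],[550,400]);print("plate",v.x,v.fun)
g=im[170:255,185:270];g=np.clip((g.astype(float)-120)*2,0,255).astype(np.uint8)
cv2.imwrite("pics/cropT.png",cv2.resize(g,(595,595),interpolation=cv2.INTER_CUBIC)[:,:,::-1])
```

```text
[374.6 215.2 394.3 232.9] [(0.65, [374.6, 215.2, 19.7, 17.7])]
[233 267  29  30 702] [247.2 281.5]
[     0      0    640    400 255703] [319.6 199.6]
(array([3.82811021e+02, 3.80115969e+02, 1.50718431e-01]), array([-0.65878725, -0.56689155,  0.9485028 ,  0.62533553, -0.2081841 ,
        0.16383677,  0.08837695, -0.09171591]))
[321.5 238.8 343.5 278.4]
[514.75353676  59.33083099  28.64191565] [-6.000e-01 -4.000e-01  5.000e-01  3.000e-01  3.739e+02  2.128e+02
 -2.456e+02 -1.667e+02]
plate [556.77171713 422.88487868] [-0.26790338 -0.76930375  0.27302184  0.62451698]
```

View pics/cropT.png

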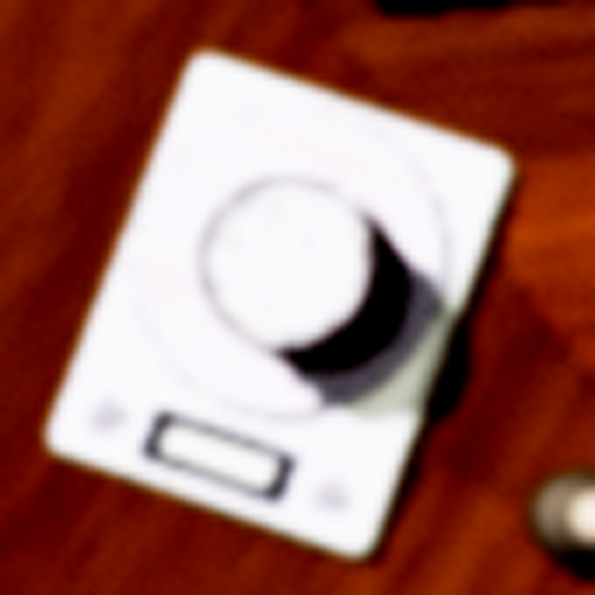

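The tin's top disc spans crop x 202–374, y 177–352 (image ≈ (226.1,207.7)). The plate's circle spans x 132–450, y 100–420 (image ≈ (226.6,207.1)). Next I fit both together with the side view.

Run:
```python
from h import *
c=lambda a:185+a/7-.4
r=lambda a:170+a/7-.4
pt=np.array([c(132),r(100),c(450),r(420)]);ps=np.array([258.8,156.6,296.7,177.8])-.3
print("plate",fit({"side":ps,"top":pt},PL,[550,400,22]))
tt=np.array([c(202),r(177),c(374),r(352)])
for n in range(2):
    manip.camera("side");ts=rect("side","tin_center",(275,158))[0]
    js=rect("side","jar_center",(331,258))[0];manip.camera("top");jt=rect("top","jar_center",(387,225))[0];print(ts,js,jt)
    a=least_squares(lambda v:np.r_[model("side",*v,TIN)-ts,model("top",*v,[(28.5,36)])-tt],[550,420,58],loss="soft_l1");print("tin",a.x.round(1),a.fun.round(1))
    if jt is not None:
        a=least_squares(lambda v:np.r_[model("side",*v,JAR)-js,model("top",*v,JAR[1:])-jt],[500,60,39],loss="soft_l1");print("jar",a.x.round(1),a.fun.round(1))
for n,p in dict(bird=[(263,209),(270,249)],weight=[(295,240),(329,236)],brown=[(369,312),(433,222)]).items():
    v=least_squares(lambda v:np.r_[proj("side",[*v])[0]-p[0],proj("top",[*v])[0]-p[1]],[480,50,0]);print(n,v.x.round())
```

```text
plate (array([560.3049048 , 431.41827797,  16.64968559]), array([ 0.18068107, -0.73054425,  0.34103034,  0.40949045,  0.3003141 ,
        1.13749178, -0.44412067, -0.33016701]))
[261.3 143.2 284.  174.7] [320.7 240.4 344.5 277. ] [374.9 214.4 395.1 233.8]
tin [546.3 417.7  55.6] [ 1.9 -1.3  1.4  0.8 -0.7  0.8  0.   0.9]
jar [512.5  55.9  30.5] [ 0.1 -1.1 -0.4  2.8 -0.6 -1.2  0.5  0.4]
[264.7 143.3 287.  173.8] [322.3 238.2 344.  279.1] [373.4 216.2 394.5 234.5]
tin [549.4 417.3  53.5] [-0.3 -0.9 -0.5  2.1 -0.2 -0.3  0.4 -0.4]
jar [512.6  57.7  31. ] [-1.8  0.3 -0.3 -0.1  0.2 -3.1  0.4 -0.3]
bird [464. 328. -24.]
weight [491. 184. -18.]
brown [524. -69.   1.]
```

Fitted heights are a few mm below the stated ones (tin 55 vs 58, plate 17 vs 22, jar 31 vs 39, mat 0 vs 4), so they agree within calibration error. I'll refit x and y with the heights fixed, for each view and jointly.

Run:
```python
from h import *
c=lambda a:185+a/7-.4
r=lambda a:170+a/7-.4
pt=np.array([c(132),r(100),c(450),r(420)]);ps=np.array([258.8,156.6,296.7,177.8])-.3
tt=np.array([c(202),r(177),c(374),r(352)]);ts=np.array([263,143.2,286,175.2])
js=np.array([321.3,239,344.,278.5]);jt=np.array([374.3,215.1,394.5,233.6])
ms=np.array([211.1,191.9,238.5,208.5]);mt=np.array([232.5,266.5,261.5,296.5])
for n,z,s,t,S,T in[("plate",22,ps,pt,PL,PL),("tin",58,ts,tt,TIN,TIN[1:]),("jar",39,js,jt,JAR,JAR[1:]),("mat",4,ms,mt,MAT,MAT)]:
    F=lambda v:model("side",*v,z,S)-s
    G=lambda v:model("top",*v,z,T)-t
    o=[least_squares(f,[500,300]).x.round(1) for f in(F,G,lambda v:np.r_[F(v),G(v)])];print(n,*o)
```

```text
plate [556.6 424.6] [560.5 430.2] [559.4 429.1]
tin [544.6 412.4] [547.9 416.5] [547.  415.9]
jar [509.9  51.7] [510.1  58.4] [510.5  55.3]
mat [383.8 376.1] [382.9 379.4] [383.4 378.5]
```

Positions are consistent, in mm: tin (547,415), plate (559,428), jar (510,56), mat (383,378). I'll now head for a point above the tin with the tool vertical, keeping the present yaw, with tool x ≈ (-0.963,0.27) and tool y ≈ (0.27,0.963).

>>> play_rows(
  deltas=[
    [[-1,0.05,0.4,0,0,0,1],[-1,0.05,0.4,0,0,0,1],[-1,0.05,0.4,0,0,0,1],[-1,0.05,0.4,0,0,0,1],[-1,0.05,0.4,0,0,0,1],[-1,0.05,0.4,0,0,0,1],[-1,0.05,0.4,0,0,0,1],[-1,0.05,0.4,0,0,0,1]],
  ],
)

```text
time: 2.65
eef_pos: [337.8, 461.0, 150.9]
ee_rot: [-0.0, 0.136, 0.991, -0.0]
force: [-0.4, -0.6, 1.0]
grip_width: 85.7
gripper_force: 0.0
```

>>> play_rows(
  deltas=[
    [[-1,0.05,0,0,0,0,1],[-1,0.05,0,0,0,0,1],[-1,0.05,0,0,0,0,1],[-1,0.05,0,0,0,0,1],[-1,0.05,0,0,0,0,1],[-1,0.05,0,0,0,0,1],[-1,0.05,0,0,0,0,1],[-0.8,0.05,0,0,0,0,1]],
  ],
)

```text
time: 3.45
eef_pos: [528.5, 417.9, 151.1]
ee_rot: [0.0, 0.136, 0.991, -0.0]
force: [0.4, -0.1, -1.0]
grip_width: 85.5
gripper_force: 0.0
```

>>> play_rows(
  deltas=[
    [[-0.4,0,0,0,0,0,1],[-0.4,0,0,0,0,0,1],[0,0,0,0,0,0,1],[0,0,0,0,0,0,1]],
  ],
)

```text
time: 3.85
eef_pos: [546.0, 413.3, 151.3]
ee_rot: [-0.0, 0.136, 0.991, -0.0]
force: [-0.5, 0.2, -0.1]
grip_width: 85.4
gripper_force: 0.0
```

Run:
```python
from h import *
a=manip.camera("side");b=manip.camera("top")
A_=cv2.resize(a[60:210,200:350],(400,400),interpolation=cv2.INTER_CUBIC);B=cv2.resize(b[140:290,150:300],(400,400),interpolation=cv2.INTER_CUBIC)
for im,c,o in((A_,"side",(200,60)),(B,"top",(150,140))):
    for p,col in(((547,415,94),(0,255,0)),((547,415,22),(0,255,255)),((559,428,22),(255,0,255)),((546,413.3,151.3),(255,255,0))):
        q=(proj(c,p)[0]-o)*400/150;cv2.drawMarker(im,tuple(int(x) for x in q),col,0,14,1)
cv2.imwrite("pics/above.png",np.hstack([A_,B])[:,:,::-1])
```

```text
(no output)
```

View pics/above.png

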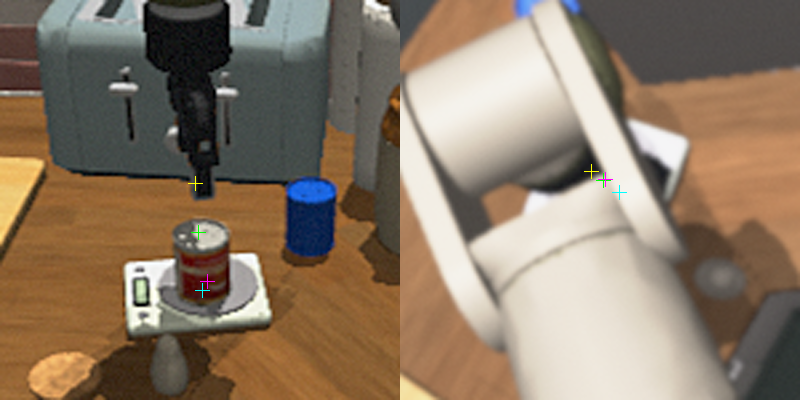

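The side crop shows the gripper directly above the tin, and the projected tin top (green, 198,232) sits on the can's lid. Descending and gripping.

>>> play_rows(
  deltas=[
    [[0,0.05,0.6,0,0,0,1],[0,0,0.6,0,0,0,1],[0,0,0.6,0,0,0,1],[0,0,0.6,0,0,0,1],[0,0,0.6,0,0,0,1],[0,0,0.6,0,0,0,1],[0,0,0.6,0,0,0,1],[0,0,0,0,0,0,1]],
  ],
)

```text
time: 4.75
eef_pos: [545.8, 413.6, 43.5]
ee_rot: [-0.002, 0.136, 0.991, -0.001]
force: [0.5, 0.2, -0.1]
grip_width: 85.4
gripper_force: 0.0
```

>>> play_rows(
  deltas=[
    [[0,0,0,0,0,0,-1],[0,0,0,0,0,0,-1],[0,0,0,0,0,0,-1],[0,0,0,0,0,0,-1],[0,0,0,0,0,0,-1],[0,0,0,0,0,0,-1],[0,0,0,0,0,0,-1],[0,0,0,0,0,0,-1]],
  ],
)

```text
time: 5.55
eef_pos: [547.5, 414.6, 47.7]
ee_rot: [0.001, 0.136, 0.991, 0.001]
force: [0.4, 0.8, 6.3]
grip_width: 56.1
gripper_force: 63.9
```

>>> play_rows(
  deltas=[
    [[0,0,-0.4,0,0,0,-1],[0,0,-0.8,0,0,0,-1],[0,0,-0.8,0,0,0,-1],[0,0,-0.8,0,0,0,-1],[0,0,0,0,0,0,-1]],
  ],
)

```text
time: 6.05
eef_pos: [547.9, 414.8, 119.6]
ee_rot: [0.002, 0.136, 0.991, 0.001]
force: [1.1, -0.5, -1.3]
grip_width: 56.0
gripper_force: 63.9
```

>>> play_rows(
  deltas=[
    [[0.4,-0.2,0,0,0,0,-1],[0.9,-0.5,0,0,0,0,-1],[0.9,-0.5,0,0,0,0,-1],[0.9,-0.5,0,0,0,0,-1],[0.9,-0.5,0,0,0,0,-1],[0.9,-0.5,0,0,0,0,-1],[0.6,-0.3,0,0,0,0,-1],[0.4,-0.16,0,0,0,0,-1]],
  ],
)

```text
time: 6.85
eef_pos: [382.0, 377.4, 115.6]
ee_rot: [-0.001, 0.136, 0.991, -0.001]
force: [0.2, -0.3, -1.0]
grip_width: 56.1
gripper_force: 64.1
```

>>> play_rows(
  deltas=[
    [[0,0,0.4,0,0,0,-1],[0,0,0.4,0,0,0,-1],[0,0,0.4,0,0,0,-1],[0,0,0,0,0,0,-1]],
  ],
)

```text
time: 7.25
eef_pos: [383.3, 377.4, 84.2]
ee_rot: [-0.001, 0.136, 0.991, -0.001]
force: [-0.8, -0.0, -0.9]
grip_width: 56.4
gripper_force: 64.1
```

Run:
```python
from h import *
s=manip.sense();print(s["eef_pos"].round(1),s["grip_width"])
e=s["eef_pos"]
a=manip.camera("side");b=manip.camera("top")
A_=cv2.resize(a[130:230,160:310],(600,400),interpolation=cv2.INTER_CUBIC)
for p,col in(((383.4,378.5,4),(255,0,255)),((e[0],e[1],e[2]-24+72),(0,255,0)),((e[0],e[1],e[2]-24),(0,255,255))):
    q=(proj("side",p)[0]-(160,130))*4;cv2.drawMarker(A_,tuple(int(x) for x in q),col,0,14,1)
cv2.imwrite("pics/mat.png",A_[:,:,::-1])
for t in manip.trace("side","tin_center"):print(t["score"],t["rect"])
print(model("side",e[0],e[1],e[2]-24+36,TIN))
```

```text
[383.3 377.4  84.2] 56.41063727583482
0.83 [205.3, 156.1, 29.2, 34.7]
0.56 [305.8, 125.3, 20.0, 30.2]
[204.61537242 152.14372746 233.00987572 189.99104534]
```

View pics/mat.png

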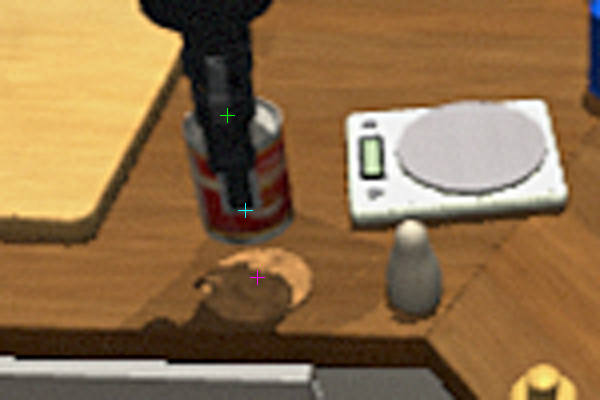

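The tin hangs upright over the mat, with its base at row ≈190, as modelled. Lowering it, slowly at the end and watching the force.

>>> play_rows(
  deltas=[
    [[0,0,0.6,0,0,0,-1],[0,0,0.6,0,0,0,-1],[0,0,0.4,0,0,0,-1],[0,0,0.2,0,0,0,-1],[0,0,0.1,0,0,0,-1],[0,0,0,0,0,0,-1]],
  ],
)

```text
time: 8.0
eef_pos: [383.7, 378.0, 39.0]
ee_rot: [0.0, 0.136, 0.991, 0.0]
force: [0.1, -0.8, -1.2]
grip_width: 56.3
gripper_force: 64.1
```

>>> play_rows(
  deltas=[
    [[0,0,0.08,0,0,0,-1],[0,0,0.08,0,0,0,-1],[0,0,0,0,0,0,-1]],
  ],
)

```text
time: 8.3
eef_pos: [383.5, 377.9, 34.7]
ee_rot: [-0.0, 0.136, 0.991, -0.0]
force: [-0.4, 0.2, -2.0]
grip_width: 56.1
gripper_force: 64.1
```

>>> play_rows(
  deltas=[
    [[0,0,0.08,0,0,0,-1],[0,0,0.08,0,0,0,-1],[0,0,0,0,0,0,-1]],
  ],
)

```text
time: 8.6
eef_pos: [383.4, 377.8, 30.5]
ee_rot: [-0.0, 0.136, 0.991, -0.0]
force: [0.6, 0.3, -2.3]
grip_width: 56.2
gripper_force: 64.1
```

>>> play_rows(
  deltas=[
    [[0,0,0.06,0,0,0,-1],[0,0,0,0,0,0,-1]],
  ],
)

```text
time: 8.8
eef_pos: [383.6, 378.0, 29.7]
ee_rot: [0.0, 0.136, 0.991, 0.0]
force: [-1.5, -0.8, 4.1]
grip_width: 56.1
gripper_force: 64.4
```

Contact with the mat is felt (about 6 N change), so I release and then rise.

>>> play_rows(
  deltas=[
    [[0,0,0,0,0,0,1],[0,0,0,0,0,0,1],[0,0,0,0,0,0,1],[0,0,0,0,0,0,1],[0,0,0,0,0,0,1],[0,0,0,0,0,0,1]],
  ],
)

```text
time: 9.4
eef_pos: [383.5, 377.9, 29.3]
ee_rot: [-0.0, 0.136, 0.991, -0.0]
force: [-0.0, 0.3, 0.4]
grip_width: 85.3
gripper_force: 0.0
```

>>> play_rows(
  deltas=[
    [[0,0,-0.4,0,0,0,1],[0,0,-0.8,0,0,0,1],[0,0,-0.8,0,0,0,1],[0,0,-0.8,0,0,0,1],[0,0,-0.8,0,0,0,1],[0,0,-0.8,0,0,0,1],[0,0,-0.6,0,0,0,1],[0,0,0,0,0,0,1]],
  ],
)

```text
time: 10.2
eef_pos: [384.3, 378.4, 156.8]
ee_rot: [0.002, 0.136, 0.991, 0.001]
force: [0.6, 0.5, -0.3]
grip_width: 85.1
gripper_force: 0.0
```

Run:
```python
from h import *
s=manip.sense();print(s["eef_pos"].round(1),s["joint_pos"].round(3))
a=manip.camera("side")
cv2.imwrite("pics/rel.png",cv2.resize(a[100:300,150:420],(800,592),interpolation=cv2.INTER_CUBIC)[:,:,::-1])
for t in manip.trace("side","tin_center"):print(t["score"],t["rect"])
r,_=rect("side","tin_center",(224,185))
if r is not None: print(least_squares(lambda v:model("side",*v,40,TIN)-r,[383,378]).x)
for p in [(240,170),(436,153)]:
    print(least_squares(lambda v:proj("top",[*v,460])[0]-p,[600,300]).x)
# plate disc from side: grey low-sat
print("plate grey",a[166,262:300:3].tolist())
```

```text
[384.3 378.4 156.8] [ 0.56   0.41   1.563 -0.     1.164 -0.738]
0.96 [305.1, 129.1, 21.0, 24.9]
0.87 [208.2, 173.8, 27.9, 32.9]
[381.68687876 372.61233412]
[549.38525701 322.45865181]
[573.58313244  29.98775679]
plate grey [[203, 196, 197], [201, 197, 196], [202, 198, 195], [201, 195, 194], [203, 194, 193], [201, 195, 197], [201, 196, 195], [198, 193, 192], [197, 194, 192], [198, 191, 190], [197, 191, 192], [194, 190, 190], [210, 208, 196]]
```

View pics/rel.png

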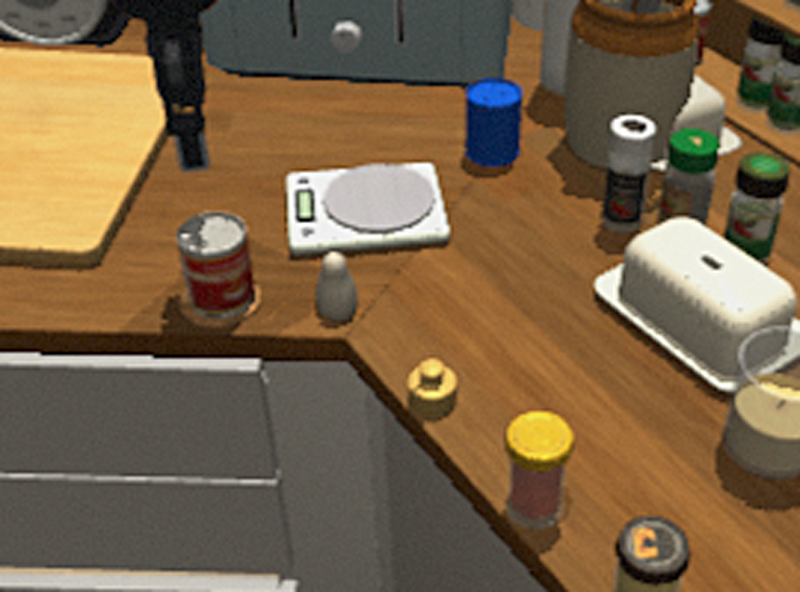

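The tin stands upright on the mat, its base centred to within a few mm. The bare plate is at crop (380,197) and the jar at (538,470). From the known tin position, the side view is biased by about (-2,-5) mm, so the jar is ≈ (511,57) and the plate ≈ (560,429). I turn so the fingers close along world y, tilt the tool 16° forward, and go low in front of the jar.

>>> play_rows(
  deltas=[
    [[0,0,0,0,0,-0.98,1],[0,0,0,0,0,-0.98,1],[0,0,0,0,0,-0.98,1],[0,0,0,0,0,-0.98,1],[0,0,0,0,-1,0,1],[0,0,0,0,-1,0,1],[0,0,0,0,-1,0,1],[0,0,0,0,-1,0,1]],
  ],
)

```text
time: 11.15
eef_pos: [383.2, 377.7, 153.5]
ee_rot: [0.14, -0.001, 0.99, -0.0]
force: [0.7, -0.1, -0.6]
grip_width: 85.5
gripper_force: 0.0
```

>>> play_rows(
  deltas=[
    [[0,-0.5,0,0,0,0,1],[0,-1,0,0,0,0,1],[0,-1,0,0,0,0,1],[0,-1,0,0,0,0,1],[0,-1,0,0,0,0,1],[0,-1,0,0,0,0,1],[0,-1,0,0,0,0,1],[0,-1,0,0,0,0,1]],
  ],
)

```text
time: 11.95
eef_pos: [383.3, 188.8, 153.9]
ee_rot: [0.138, -0.0, 0.99, 0.0]
force: [-0.1, 0.1, 0.1]
grip_width: 85.4
gripper_force: 0.0
```

>>> play_rows(
  deltas=[
    [[0,-1,0.2,0,0,0,1],[0,-1,0.3,0,0,0,1],[0,-1,0.3,0,0,0,1],[0,-1,0.3,0,0,0,1],[0,-0.8,0,0,0,0,1],[0,-0.5,0,0,0,0,1],[0,0,0,0,0,0,1]],
  ],
)

```text
time: 12.65
eef_pos: [391.2, 56.5, 127.6]
ee_rot: [0.139, 0.001, 0.99, 0.0]
force: [1.0, -0.3, -0.4]
grip_width: 85.4
gripper_force: 0.0
```

>>> play_rows(
  deltas=[
    [[-0.2,0,0.75,0,0,0,1],[-0.2,0,0.75,0,0,0,1],[-0.2,0,0.75,0,0,0,1],[-0.2,0,0.75,0,0,0,1],[0,0,0,0,0,0,1]],
  ],
)

```text
time: 13.15
eef_pos: [430.8, 58.4, 59.6]
ee_rot: [0.137, -0.0, 0.991, 0.001]
force: [-1.6, 0.0, -0.8]
grip_width: 85.3
gripper_force: 0.0
```

Run:
```python
from h import *
s=manip.sense();e=s["eef_pos"];print(e.round(1))
a=manip.camera("side")
A_=cv2.resize(a[190:310,240:420],(780,520),interpolation=cv2.INTER_CUBIC)
for p,col in(((511,57,78),(0,255,0)),((511,57,0),(0,255,255)),(e,(255,0,255))):
    q=(proj("side",p)[0]-(240,190))*520/120;cv2.drawMarker(A_,tuple(int(x) for x in q),col,0,14,1)
cv2.imwrite("pics/jar.png",A_[:,:,::-1])
r,_=rect("side","jar_center",(331,258));print(r)
if r is not None: print(least_squares(lambda v:model("side",*v,39,JAR)-r,[510,57]).x)
```

```text
[430.8  58.4  59.6]
[320.1 240.2 345.7 278.4]
[509.63685374  50.12293361]
```

View pics/jar.png

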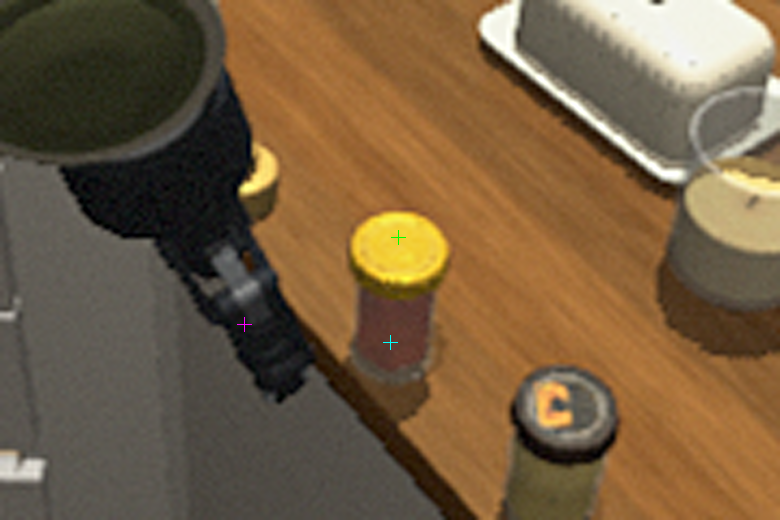

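The jar is upright, with its lid at crop (398,250) and its base at (393,360), and nothing stands between the fingers and the jar. Corrected for the bias it's at ≈ (512,56). Advancing low.

>>> play_rows(
  deltas=[
    [[-0.3,0,0.2,0,0,0,1],[-0.5,0,0.35,0,0,0,1],[-0.5,0,0.35,0,0,0,1],[-0.5,-0.05,0.35,0,0,0,1],[-0.5,0,0.35,0,0,0,1],[-0.4,0,0.3,0,0,0,1],[-0.3,0,0.2,0,0,0,1],[0,0,0,0,0,0,1]],
  ],
)

```text
time: 14.05
eef_pos: [518.7, 56.7, 31.7]
ee_rot: [0.14, -0.0, 0.99, 0.0]
force: [-0.3, -0.5, -0.2]
grip_width: 85.5
gripper_force: 0.0
```

>>> play_rows(
  deltas=[
    [[0,0,0,0,0,0,0.5],[0,0,0,0,0,0,0.3],[0,0,0,0,0,0,0.2],[0,0,0,0,0,0,0]],
  ],
)

```text
time: 14.45
eef_pos: [517.8, 56.7, 31.7]
ee_rot: [0.139, -0.0, 0.99, -0.0]
force: [0.1, -1.6, 0.3]
grip_width: 42.9
gripper_force: 0.7
```

>>> play_rows(
  deltas=[
    [[0,0,0,0,0,0,-0.5],[0,0,0,0,0,0,-1],[0,0,0,0,0,0,-1],[0,0,0,0,0,0,-1]],
  ],
)

```text
time: 14.85
eef_pos: [518.0, 56.7, 32.0]
ee_rot: [0.139, -0.0, 0.99, 0.0]
force: [-3.0, -0.7, 5.9]
grip_width: 41.0
gripper_force: 60.2
```

Run:
```python
from h import *
s=manip.sense();print(s["eef_pos"].round(1),s["grip_width"],s["gripper_force"])
a=manip.camera("side")
r,_=rect("side","jar_center",(331,258));print(r)
cv2.imwrite("pics/grip.png",cv2.resize(a[190:310,240:420],(600,400),interpolation=cv2.INTER_CUBIC)[:,:,::-1])
```

```text
[518.   56.7  32. ] 40.9578136222725 60.22057056427002
[316.8 246.4 339.5 276.7]
```

View pics/grip.png

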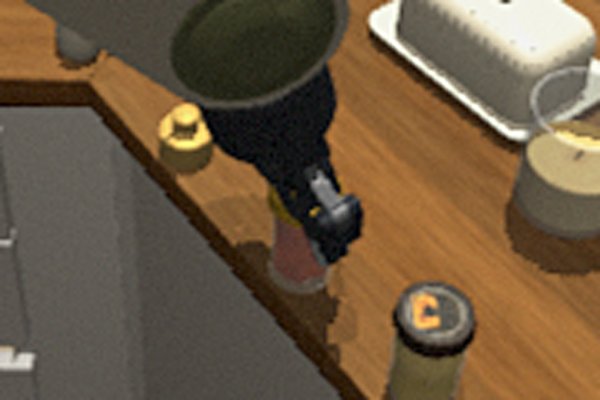

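The gripper holds the jar's glass below the lid (jar axis at about (298,240) in the crop) with a 41 mm opening at 60 N, and the jar hasn't moved noticeably. I lift a little and check that it stays upright.

>>> play_rows(
  deltas=[
    [[0.06,0,-0.2,0,0,0,-1],[0.11,0,-0.38,0,0,0,-1],[0.11,0,-0.38,0,0,0,-1],[0.11,0,-0.38,0,0,0,-1],[0,0,0,0,0,0,-1]],
  ],
)

```text
time: 15.45
eef_pos: [499.1, 56.8, 62.3]
ee_rot: [0.14, -0.0, 0.99, -0.0]
force: [0.4, 1.1, -1.6]
grip_width: 41.1
gripper_force: 60.7
```

Run:
```python
from h import *
s=manip.sense();e=s["eef_pos"];print(e.round(1),s["grip_width"],s["gripper_force"],s["wrist_torque"],s["force"])
a=manip.camera("side")
o=(240,160)
A_=cv2.resize(a[160:280,240:420],(780,520),interpolation=cv2.INTER_CUBIC)
dz=e[2]-32
for x in(511-25,511+25):
  q=[(proj("side",(x,57,z))[0]-o)*520/120 for z in(dz,dz+78)];cv2.line(A_,*[tuple(int(v) for v in p) for p in q],(0,255,0),1)
cv2.imwrite("pics/lift.png",A_[:,:,::-1])
```

```text
[499.1  56.8  62.3] 41.114016366444226 60.714672803878784 [ 0.01752262  0.19776903 -0.04310262] [ 0.39965436  1.08752482 -1.63423262]
```

View pics/lift.png

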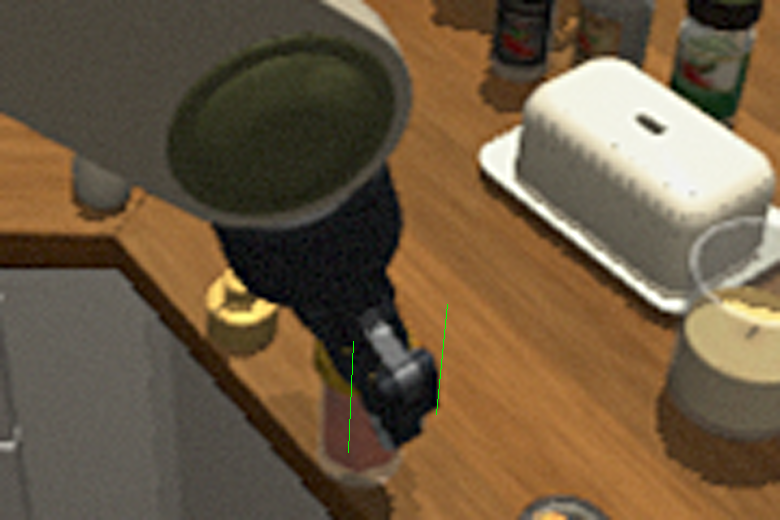

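The jar hangs upright in the grip (left edge at (321,380–460), parallel to the vertical guide line), with its base about 30 mm up. Relative to the TCP, the jar's axis is at ≈ (-7,0) mm and its base 32 mm below. I carry it back a little, up, across to the plate's y, then forward.

>>> play_rows(
  deltas=[
    [[0.1,0,-0.5,0,0,0,-1],[0.1,0,-0.7,0,0,0,-1],[0.1,0,-0.7,0,0,0,-1],[0.1,0,-0.6,0,0,0,-1],[0,0.3,0,0,0,0,-1],[0,0.6,0,0,0,0,-1],[0,0.9,0,0,0,0,-1],[0,1,0,0,0,0,-1]],
  ],
)

```text
time: 16.3
eef_pos: [472.3, 127.7, 117.4]
ee_rot: [0.139, 0.0, 0.99, 0.0]
force: [-0.3, -0.1, -1.9]
grip_width: 41.1
gripper_force: 60.9
```

>>> play_rows(
  deltas=[
    [[0,1,0,0,0,0,-1],[0,1,0,0,0,0,-1],[0,1,0,0,0,0,-1],[0,1,0,0,0,0,-1],[0,1,0,0,0,0,-1],[0,1,0,0,0,0,-1],[0,1,0,0,0,0,-1],[0,1,0,0,0,0,-1]],
  ],
)

```text
time: 17.1
eef_pos: [471.7, 328.3, 116.9]
ee_rot: [0.139, -0.001, 0.99, -0.0]
force: [0.1, 1.1, -1.1]
grip_width: 41.4
gripper_force: 60.9
```

>>> play_rows(
  deltas=[
    [[0,1,0,0,0,0,-1],[0,1,0,0,0,0,-1],[0,0.9,0,0,0,0,-1],[0,0.6,0,0,0,0,-1],[0,0.3,0,0,0,0,-1],[0,0,0,0,0,0,-1]],
  ],
)

```text
time: 17.7
eef_pos: [471.6, 422.5, 117.1]
ee_rot: [0.139, -0.001, 0.99, -0.0]
force: [-0.2, -0.3, -1.4]
grip_width: 41.1
gripper_force: 60.9
```

>>> play_rows(
  deltas=[
    [[-0.4,0.06,0.2,0,0,0,-1],[-0.6,0.06,0.4,0,0,0,-1],[-0.6,0.06,0.5,0,0,0,-1],[-0.6,0.06,0.6,0,0,0,-1],[-0.6,0,0.6,0,0,0,-1],[-0.36,0,0.5,0,0,0,-1],[0,0,0,0,0,0,-1],[0,0,0,0,0,0,-1]],
  ],
)

```text
time: 18.5
eef_pos: [567.1, 427.5, 72.6]
ee_rot: [0.139, -0.0, 0.99, -0.0]
force: [0.7, -0.6, -1.8]
grip_width: 41.3
gripper_force: 61.0
```

Run:
```python
from h import *
s=manip.sense();e=s["eef_pos"];print(e.round(1),s["joint_pos"].round(2))
for c in("side","top"):
    manip.camera(c)
    for t in manip.trace(c,"jar_center"):print(c,round(t["score"],2),t["rect"])
    print("expect",model(c,e[0]-7,e[1],e[2]-32+39,JAR).round(1),"at plate",model(c,560,429,61,JAR).round(1))
    for t in manip.trace(c,"plate"):print("plate",t["score"],t["rect"])
```

```text
[567.1 427.5  72.6] [ 0.53  0.76  1.25 -0.18  0.9  -0.94]
side 0.64 [268.9, 139.9, 14.6, 24.3]
expect [267.7 131.4 285.6 164.6] at plate [267.9 137.1 285.6 169.8]
plate 0.84 [246.3, 152.8, 51.3, 32.2]
expect [208.  189.7 234.8 214.6] at plate [209.3 191.3 235.6 215.7]
plate 0.61 [209.1, 177.9, 47.2, 59.9]
```

The jar's visible rect agrees with the expected one (left 268.9 vs 267.7, bottom 164.2 vs 164.6). Lowering it straight down.

>>> play_rows(
  deltas=[
    [[0.06,0.02,0.2,0,0,0,-1],[0.05,0.02,0.18,0,0,0,-1],[0.04,0.02,0.12,0,0,0,-1],[0,0,0,0,0,0,-1]],
  ],
)

```text
time: 19.2
eef_pos: [566.8, 429.2, 58.8]
ee_rot: [0.139, -0.001, 0.99, -0.0]
force: [-0.8, -0.2, -1.1]
grip_width: 41.0
gripper_force: 61.0
```

>>> play_rows(
  deltas=[
    [[0.02,0,0.08,0,0,0,-1],[0,0,0,0,0,0,-1]],
  ],
)

```text
time: 19.4
eef_pos: [567.1, 429.3, 57.5]
ee_rot: [0.139, -0.0, 0.99, -0.0]
force: [0.1, -0.4, -1.5]
grip_width: 41.2
gripper_force: 61.0
```

>>> play_rows(
  deltas=[
    [[0.015,0,0.05,0,0,0,-1],[0,0,0,0,0,0,-1]],
  ],
)

```text
time: 19.6
eef_pos: [567.2, 429.3, 56.3]
ee_rot: [0.139, -0.0, 0.99, 0.0]
force: [-0.8, -0.5, -2.5]
grip_width: 41.2
gripper_force: 61.0
```

Expected contact is at TCP z ≈ 54.

>>> play_rows(
  deltas=[
    [[0.015,0,0.05,0,0,0,-1],[0,0,0,0,0,0,-1]],
  ],
)

```text
time: 19.8
eef_pos: [567.1, 429.3, 54.9]
ee_rot: [0.139, -0.0, 0.99, -0.0]
force: [-0.3, -0.4, -1.4]
grip_width: 41.1
gripper_force: 61.0
```

>>> play_rows(
  deltas=[
    [[0.015,0,0.05,0,0,0,-1],[0,0,0,0,0,0,-1]],
  ],
)

```text
time: 20.0
eef_pos: [567.3, 429.4, 54.0]
ee_rot: [0.139, -0.0, 0.99, 0.0]
force: [-0.3, -0.6, -0.2]
grip_width: 40.9
gripper_force: 61.1
```

>>> play_rows(
  deltas=[
    [[0.01,0,0.04,0,0,0,-1],[0,0,0,0,0,0,-1]],
  ],
)

```text
time: 20.2
eef_pos: [567.5, 429.4, 54.0]
ee_rot: [0.14, -0.0, 0.99, 0.0]
force: [-3.4, -3.7, 6.9]
grip_width: 41.1
gripper_force: 61.6
```

Contact with the plate (about 8 N). I release gently and check that the jar stands before withdrawing.

>>> play_rows(
  deltas=[
    [[0,0,0,0,0,0,-0.1],[0,0,0,0,0,0,0.1],[0,0,0,0,0,0,0.3],[0,0,0,0,0,0,0.6],[0,0,0,0,0,0,1],[0,0,0,0,0,0,1],[0,0,0,0,0,0,1]],
  ],
)

```text
time: 20.9
eef_pos: [567.2, 429.3, 52.7]
ee_rot: [0.139, -0.0, 0.99, 0.0]
force: [-0.4, 0.7, -0.8]
grip_width: 85.5
gripper_force: 0.0
```

Run:
```python
from h import *
s=manip.sense();print(s["eef_pos"].round(1),s["force"].round(1))
manip.camera("side")
for t in manip.trace("side","jar_center"):print(round(t["score"],2),t["rect"])
print(model("side",560,429,61,JAR).round(1))
```

```text
[567.2 429.3  52.7] [-0.4  0.7 -0.8]
0.54 [267.9, 143.3, 16.9, 24.7]
[267.9 137.1 285.6 169.8]
```

>>> play_rows(
  deltas=[
    [[0,0,-0.4,0,0,0,1],[0,0,-0.8,0,0,0,1],[0,0,-0.8,0,0,0,1],[0,0,-0.8,0,0,0,1],[0,0,-0.8,0,0,0,1],[0,0,-0.8,0,0,0,1],[0,0,-0.5,0,0,0,1],[0,0,0,0,0,0,1]],
  ],
)

```text
time: 21.8
eef_pos: [533.6, 429.8, 172.9]
ee_rot: [0.141, -0.001, 0.99, 0.001]
force: [0.6, -0.6, 0.5]
grip_width: 85.3
gripper_force: 0.0
```

>>> play_rows(
  deltas=[
    [[0.3,0.5,0,0,0,0,1],[0.5,0.9,0,0,0,0,1],[0.5,0.9,0,0,0,0,1],[0.5,0.9,0,0,0,0,1],[0.5,0.9,0,0,0,0,1],[0,0.5,0,0,0,0,1],[0,0,0,0,0,0,1],[0,0,0,0,0,0,1]],
  ],
)

```text
time: 22.6
eef_pos: [477.6, 544.1, 153.4]
ee_rot: [0.139, -0.001, 0.99, -0.001]
force: [-0.5, 0.1, 0.6]
grip_width: 85.5
gripper_force: 0.0
```

Run:
```python
from h import *
s=manip.sense();print(s["eef_pos"].round(1),s["force"].round(1),s["time"])
S=np.array([-2,-5])
for n,R,z,g in(("jar_center",JAR,61,(560,429)),("tin_center",TIN,40,(383,378))):
  for c in("side","top"):
    im=manip.camera(c)
    for t in manip.trace(c,n):
        l,tp,w,h=t["rect"];r=np.array([l,tp,l+w,tp+h]);f=least_squares(lambda v:model(c,*v,z,R)-r,g)
        print(n,c,round(t["score"],2),r.round(1),f.x.round(1),f.fun.round(1))
# uprightness: expected silhouette axis vs mask axis in side view
    if 1:
      manip.camera("side")
      for t in manip.trace("side",n):
        ys,xs=np.nonzero(t["pixels"]);
        rows=np.unique(ys);mid=[xs[ys==y].mean() for y in rows[3:-3]];k=np.polyfit(rows[3:-3],mid,1)[0]
        b=proj("side",[[*g,z-30],[*g,z+30]]);d=b[0]-b[1];print(n,"axis slope",k.round(3),"vertical",(d[0]/d[1]).round(3))
```

```text
[477.6 544.1 153.4] [-0.5  0.1  0.6] 22.6
jar_center side 0.57 [268.7 136.8 283.9 170.8] [558.3 427.9] [-1.2  0.6  1.3 -0.6]
jar_center axis slope 0.082 vertical 0.055
jar_center top 0.66 [208.7 193.4 234.1 213.3] [560.2 431.4] [-0.5 -2.2  0.5  2.3]
jar_center axis slope 0.046 vertical 0.055
tin_center side 0.67 [304.2 127.8 326.2 153.6] [702.5 469.7] [ 1.3 -2.5 -1.3  2.3]
tin_center side 0.64 [208.  173.5 234.7 206.3] [380.4 375. ] [-0.2 -1.9  0.3  1.7]
tin_center axis slope -0.026 vertical 0.185
tin_center axis slope 0.139 vertical 0.185
tin_center top 0.95 [192.5 130.1 221.6 160.9] [706.2 475.6] [-0.7 -0.1  0.8  0.1]
tin_center top 0.65 [228.5 270.3 256.3 297.7] [377.9 383.1] [-1.   0.7  1.1 -0.7]
tin_center axis slope -0.017 vertical 0.185
tin_center axis slope 0.136 vertical 0.185
```

The jar stands upright at (559–560, 428–431), within a few mm of the plate's centre. The tin stands on the mat within a few mm, and the robot is clear of everything. Handing in.

```bash
python3 -c "
from workcell import manip
print(manip.finish_job())"
```

```text
the job is handed in; nothing more can be done
None
```

I handed the job in at about 23 s: the tin measured upright within about 6 mm of the cork mat's centre, the yellow-lidded jar upright within about 3 mm of the plate's centre, both released with the arm clear; the hand-in returned no verdict.

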